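# Unlock the vial feed slide and run it to its end stop

## Task

The carriage of the vial feed slide is locked part-way along its guide rods. Press the round red lock button on the carriage with your fingertips and, keeping it held down the whole way, slide the carriage along the rods until it rests against the end stop at the sampling-needle end; only then let the button spring back up so that the carriage is locked there, and move clear. This is fingertip work, nothing is to be picked up: do not touch the vials standing in the carriage, and leave the other things on the worktop where they are.

Things in the scene. Friction and masses are not known exactly. Their poses are not given: they have to be found in the camera images.
- feed_slide: the vial feed slide, fixed: grey base 84 mm deep (x), 330 mm long (y), two guide rods between end blocks 50 mm high, notched index bar along the front. Origin: centre of its underside on the worktop. Its own -y axis (to the robot's right, give or take its small yaw) points along the rods to the end stop
- needle_tip (a point): tip of the fixed sampling needle at the end-stop end, 120 mm above the worktop, at x = 0, y = -118 mm of the feed slide. It hangs from a black arm (143 to 157 mm high, 16 mm wide) that reaches back to a post at x = 35 mm, 162 mm high; keep clear of them
- carriage: the blue carriage (58 mm wide, 150 mm long, 22 mm high); origin at its centre, 30 mm above the worktop, axes as the feed slide's. In the feed slide's frame its origin is at x = 0 and y from +60 mm down to -60 mm, where it meets the end stop; it starts at y = 20 to 60 mm. Free it slides with 1 to 2 N; locked it cannot move. Lock notches are 10 mm apart, the last at the end stop; the pin springs into any it meets when the button is up
- lock_button (a joint): travel of the spring lock button, m: 0 up, 0.008 fully down (2.5 N starts it, 6 N holds it fully down). Beyond 0.006 the pin is clear of the notches and the carriage free. 0 means locked; it may start near 0.005, where the pin rests on a tooth between two notches
- button_cap: the round red button cap, 27 mm across; origin on its axis, 14 mm below its top face; z up, x and y as the feed slide's
- button_top (a point): centre of the cap's top face, 76 mm above the worktop when up, 68 mm when down; rides with the carriage, 50 mm from its centre to the slide's +y. Housing round it: top 62 mm high, 50 mm deep. On its needle side stands a thumb plate (50 mm wide, 9 mm thick, top 97 mm high), face 20 mm from the button's axis: a finger holding the button down pushes the carriage by this plate or by friction
- vial_rack: white rack fixed on the carriage, 50 mm wide, 94 mm long, top 69 mm above the worktop; its centre is 77 mm from the button towards the needle end. Origin: centre of its underside. Its three holes hold the vials
- vial_a_mid (a point): centre of a loose amber screw vial with blue cap and white label, 24 mm across, 73 mm tall, standing upright in the rack (cap top 114 mm above the worktop); leave it standing
- vial_b_mid (a point): centre of a loose amber screw vial with blue cap and red label, 24 mm across, 73 mm tall, standing upright in the rack (cap top 114 mm above the worktop); leave it standing
- vial_c_mid (a point): centre of a loose amber screw vial with blue cap and yellow label, 24 mm across, 73 mm tall, standing upright in the rack (cap top 114 mm above the worktop); leave it standing
- amber: bystander: amber glass bottle, 92 mm across, 202 mm tall; origin at its underside; leave it alone
- timer: bystander: grey bench timer, 71x77x50 mm; origin at its underside; leave it alone
- tape: bystander: roll of tape lying flat, 98 mm across, 25 mm high; origin at its underside; leave it alone
- book: bystander: closed notebook, 210x152x13 mm; origin at its underside; leave it alone
- pen: bystander: blue marker lying on the notebook, 135 mm long; origin at its underside; leave it alone
- jar: bystander: small white reagent jar with red lid, 44 mm across, 94 mm tall; origin at its underside; leave it alone
- cup: bystander: small clear beaker, 59 mm across, 64 mm tall; origin at its underside; leave it alone
- dish: bystander: clear petri dish, 60 mm across, 12 mm high; origin at its underside; leave it alone

How it is judged (in metres and radians):
On the way, in this order (a step that is already met when the one before it is completed fails the run):
1. the fingertips press the lock button down while the carriage is still where it was locked (contact force between the fingers and button_cap above 1 N and value of joint lock_button above 0.005 m and y of carriage in the frame of feed_slide above 0.01 m), for 0.1 s.
2. the carriage is against its end stop with the lock button still held down by the fingers (contact force between the fingers and button_cap above 1 N and value of joint lock_button above 0.004 m and y of carriage in the frame of feed_slide below -0.057 m), for 0.1 s.
At the end, for the whole second after the job is handed in: the carriage rests against the end stop at the needle end (within 3 mm), the lock button is back up (within 2 mm) with its pin in the last notch, nothing moves, and all three vials stand upright and seated in the rack (y of carriage in the frame of feed_slide below -0.057 m and value of joint lock_button below 0.002 m and linear speed of carriage below 0.005 m/s and angle between each of vial_a_mid, vial_b_mid, vial_c_mid's own z axis and vertical below 0.2 rad and z of vial_a_mid in the frame of vial_rack between 0.03 and 0.043 m and z of vial_b_mid in the frame of vial_rack between 0.03 and 0.043 m and z of vial_c_mid in the frame of vial_rack between 0.03 and 0.043 m); the robot touches nothing.
It fails at once if the lock button was let up on the way, so that the pin caught in a notch short of the end stop (y of carriage in the frame of feed_slide between -0.0545 and 0.0145 m and value of joint lock_button below 0.003 m).
It fails at once if a vial was touched by the robot (contact force between any of the fingers, the arm and vial_a above 0.5 N or contact force between any of the fingers, the arm and vial_b above 0.5 N or contact force between any of the fingers, the arm and vial_c above 0.5 N).
It fails at once if a vial was lifted or tipped out of its place (angle between any of vial_a_mid, vial_b_mid, vial_c_mid's own z axis and vertical above 0.35 rad or z of any of vial_a_mid, vial_b_mid, vial_c_mid in the frame of vial_rack above 0.05 m).
It fails at once if something else on the worktop was shifted by more than 20 mm (distance of any of amber, timer, tape, book, pen, jar, cup, dish from where it was at the start of the episode above 0.02 m).
It also fails if it takes over 35 s, if anything falls off the work surface, if the arm or the gripper's body presses on something with over 40 N, if the wrist force passes 120 N, or if a joint passes its speed limit or range.

## Robot

A 6-joint arm with a two-finger parallel gripper is mounted at the origin on a cart in front of the work surface, level with it; the furniture and walls round the work are solid. World frame = base frame: x ahead of the robot, y to its left, z up, the work surface at z = 0. Lengths are in m, angles in degrees, forces in N, time in s.
With the tool pointing down it reaches from about 0.3 to 0.75 m from the base axis. Payload 8.5 kg.
Tool frame: the origin (TCP) lies at the very end of the fingers, on their centre line; the grasp point (between the pads) lies env.pinch_z behind it (env.pinch_z is the distance from the TCP to the grasp point, in m); z points along the fingers, y is the line along which they close (so a half turn about z gives the same grasp; the last joint's range is limited). The gripper opens to 85 mm and grips with 20 to 120 N. Pads are 22 mm wide; open, the fingers measure 114 mm over their backs; the gripper's body (76 mm by 85 mm) begins 54 mm behind the grasp point. The pads swing forward as they close: fully open they stand 13 mm farther back than shut.
Start: joints at [-79.143, 21.807, 74.336, -0, 83.858, -12.336], TCP at [0.217, -0.506, 0.231] pointing down, gripper open.
Joint ranges: [-178.18, 178.18], [-50.72, 133.34], [12.68, 142.11], [-81.47, 261.47], [9.98, 163.14], [-165.26, 165.26]. Speed limits (degrees/s): [136.94, 136.94, 180, 180, 180, 180].

## Interface

Orientations are given as a 3x3 rotation matrix whose columns are the frame's x, y, z axes.
In Python, from rig import telemetry, get_image, env gives the robot as it stands. The module is installed in compiled form; this text tells all that it offers.
- The arm moves only by the tool apply_moves, never from a script. Its argument "series" is a list of rows, each a list of 7 numbers: the shift along the tool's x, y, z in mm, then the turn, a rotation vector about the tool's x, y, z in degrees, then the opening, from 0 (shut) to 1 (fully open). A call has 1 to 12 rows; each row shifts and turns the commanded pose from where the row before left it, along the tool's axes as they then stand; what a row does not reach is not made up. A row lasts 1/8 s, in which the tool goes at most 62.5 mm and 10.7 degrees, less where a joint would pass 70% of its speed; a pose out of reach is approached as far as the arm can. A call with a gripper value outside its range is refused whole. The fingers move at their own pace and stop on an object; "grip_force" is the grip in N (left out, the last holds). Time passes only in rows, so rows that do not move let the fingers close. It gives the time, the measured TCP pose, the force, the opening and the grip force at its end, in the units of the state.
- telemetry.observe(): the state, without advancing time (a new reading comes with each control period).
- get_image(name): name is "scene" or "top"; returns a dict with "frame" (384x512x3 uint8, red, green, blue), "z_map" (384x512 float32, m along the optical axis (not along the pixel's ray), 0 where there is no reading), "vertical_fov" (degrees; the focal length in pixels is half the picture's height over the tangent of half this angle, whatever the lens; pixels are square), "cx", "cy" (the principal point, pixels), "eye" and "attitude" of the camera in the world. Camera axes: x right, y up, looking along -z (the intrinsics and any distortion apply to the point x, -y, -z); pixel columns grow to the right and rows downward; lengths in m; the calibration is good to about 2 mm. A picture is of the moment at which its call begins.
- env.close_job(): hands the job in; it is judged then, once.
The state is a dict: "time_s": time; "q": joint angles; "qvel": joint speeds; "joint_efforts": joint torques, N m; "position": TCP position; "tool_rot": TCP orientation; "ft_force": force on the tool from outside, world axes, zero at the start; "wrist_torque": the same for the moment, N m; "grip_width": finger opening in m; "gripper_force": force on a finger pad.
Only numpy, scipy, OpenCV 4.12 (cv2) and the standard library are available. Lean on these libraries where they do the work, as an engineer would, in place of code of your own. Each camera call takes 0.05 s, during which the arm holds its last target. There are 200 camera calls.

## Working session

There is one attempt and no reset: what is moved stays moved. The work goes in short steps, Python scripts to look and compute and a tool call to move; the robot and the scene stay as the last step left them, time stands still between calls to the robot, and variables do not carry over. Pictures are saved under pics/ and viewed, at most 10 in all, crops included, and the job is handed in when it is done.

Besides the shell and the picture viewer there is one more tool, called by a JSON object that holds its "op" and its "data", one argument or row to a line. apply_moves: Moves the arm, as the interface text tells. Its arguments: {"type":"object","properties":{"series":{"type":"array"},"grip_force":{"type":"number"}},"required":["series"]}

```bash
mkdir -p pics
cat > h.py <<'E'
import numpy as np, cv2
from rig import telemetry, get_image, env
def cam(n):
    d=get_image(n); d['f']=d['frame'].shape[0]/2/np.tan(np.radians(d['vertical_fov'])/2)
    d['R']=np.array(d['attitude']); d['eye']=np.array(d['eye']); return d
def pts(d):
    H,W=d['z_map'].shape; v,u=np.mgrid[:H,:W]; z=d['z_map']
    p=np.stack([(u-d['cx'])/d['f']*z,-(v-d['cy'])/d['f']*z,-z],-1)
    return p@d['R'].T+d['eye']
def ray(d,u,v,h):
    r=d['R']@np.array([(u-d['cx'])/d['f'],-(v-d['cy'])/d['f'],-1]); return d['eye']+r*(h-d['eye'][2])/r[2]
E
python3 - <<'E'
from h import *
s=telemetry.observe(); print({k:np.round(v,3).tolist() for k,v in s.items()}, env.pinch_z)
for n in('scene','top'):
    d=cam(n); cv2.imwrite(f'pics/{n}0.png',d['frame'][...,::-1]); print(n,[k for k in d],d['eye'],d['R'].round(3).tolist(),d['vertical_fov'],d['cx'],d['cy'])
    P=pts(d); hsv=cv2.cvtColor(d['frame'],cv2.COLOR_RGB2HSV); h,sat,v=cv2.split(hsv)
    m=(((h<8)|(h>172))&(sat>130)&(v>70)).astype('uint8')
    N,L,st,c=cv2.connectedComponentsWithStats(m)
    for i in range(1,N):
        if st[i,4]>25: q=P[(L==i)&(d['z_map']>0)]; print('red',st[i],c[i].round(1),np.median(q,0).round(4) if len(q) else None, q[:,2].max().round(4) if len(q) else '')
E
```

```text
{'time_s': 0.0, 'q': [-79.143, 21.84, 74.386, 0.001, 83.859, -12.335], 'qvel': [0.004, 0.032, 0.064, 0.033, 0.139, -0.118], 'joint_efforts': [-0.0, -44.846, -23.128, -0.0, 0.005, 0.0], 'position': [0.217, -0.505, 0.231], 'tool_rot': [[0.919, 0.394, -0.0], [0.394, -0.919, 0.001], [0.0, -0.001, -1.0]], 'ft_force': [1.073, -0.355, 0.378], 'wrist_torque': [-0.001, 0.06, 0.016], 'gripper_force': 0.0, 'grip_width': 0.085} 0.0187
scene ['frame', 'z_map', 'vertical_fov', 'cx', 'cy', 'eye', 'attitude', 'f', 'R'] [-0.1260071   0.67041188  0.63021117] [[-0.726, 0.344, -0.595], [-0.687, -0.351, 0.636], [0.01, 0.871, 0.492]] 50.437202767807015 251.34287804484356 194.34192116281497
red [226 183  16  12 148] [233.9 188.2] [ 0.5853 -0.0195  0.0922] 0.0969
red [219 234  11  11  98] [224.  238.8] [0.4479 0.1487 0.0754] 0.0782
top ['frame', 'z_map', 'vertical_fov', 'cx', 'cy', 'eye', 'attitude', 'f', 'R'] [ 0.30854814 -0.0043309   1.2152994 ] [[-0.02, 0.986, -0.166], [-1.0, -0.023, -0.014], [-0.017, 0.166, 0.986]] 56.462539730150255 259.5845764265147 182.1250775371509
red [264 147  13  13 121] [269.7 153.5] [ 0.5904 -0.0236  0.0938] 0.1004
red [214 195   9   8  50] [217.8 198.4] [0.4504 0.1463 0.0766] 0.0813
red [177 296   9   9  39] [181.3 298.8] [ 0.0329  0.4334 -0.6741] -0.666
```

Run:
```python
import cv2
a=cv2.imread('pics/scene0.png')[110:310,110:376]; b=cv2.imread('pics/top0.png')[110:290,160:400]
cv2.imwrite('pics/sc.png',cv2.resize(a,None,fx=3,fy=3,interpolation=2)); cv2.imwrite('pics/tc.png',cv2.resize(b,None,fx=3.3,fy=3.3,interpolation=2))
```

```text
(no output)
```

View pics/sc.png

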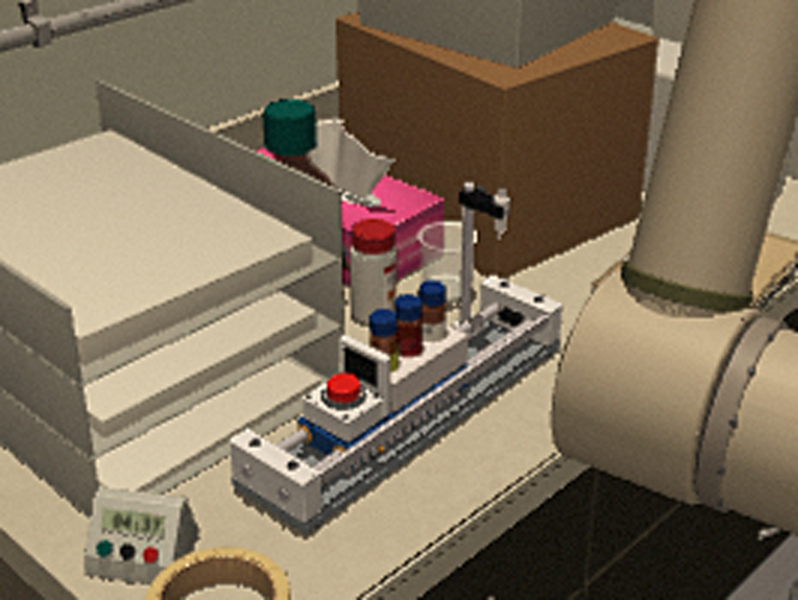

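View pics/tc.png

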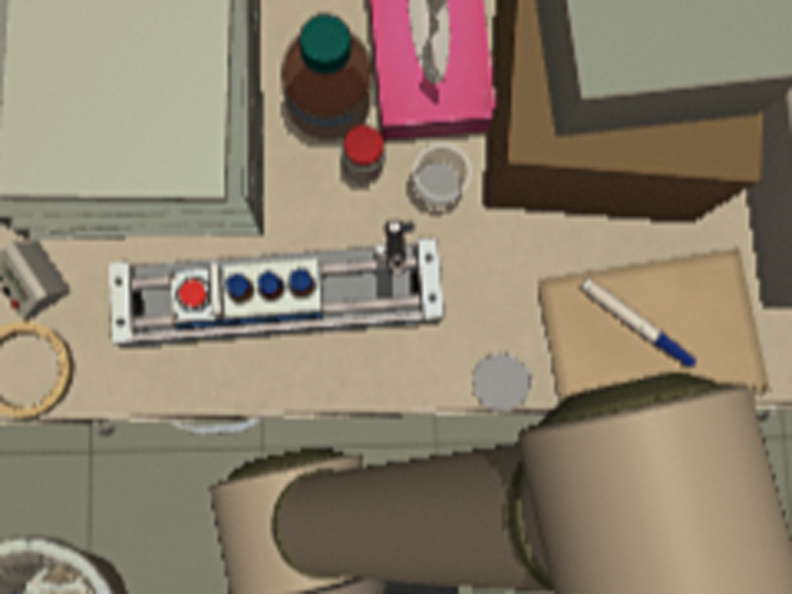

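The scene picture shows the red button at about (224,239) in full-image pixels, with the thumb plate, the three vials and the needle post beyond it. In the top picture the button is at (218,198), the slide runs almost horizontally with a slight yaw, and a tall tray shelf stands behind its left end.

Run:
```python
from h import *
t=cam('top'); s=cam('scene')
def mask(d,kind):
    h,sa,v=cv2.split(cv2.cvtColor(d['frame'],cv2.COLOR_RGB2HSV))
    return (((h<8)|(h>172))&(sa>130)&(v>70)) if kind=='r' else ((h>105)&(h<130)&(sa>110)&(v>50))
# two-view triangulation of button
def dr(d,u,v): r=d['R']@np.array([(u-d['cx'])/d['f'],-(v-d['cy'])/d['f'],-1]); return r/np.linalg.norm(r)
def tri(a,b):
    A=0;B=0
    for d,(u,v) in((t,a),(s,b)):
        r=dr(d,u,v); M=np.eye(3)-np.outer(r,r); A=A+M; B=B+M@d['eye']
    return np.linalg.solve(A,B)
print('tri button',tri((217.8,198.4),(224.0,238.8)).round(4),'plane .074',ray(t,217.8,198.4,.074).round(4),ray(s,224,238.8,.074).round(4))
P=pts(t); Q=pts(s)
for nm,p,d in(('top',P,t),('scene',Q,s)):
    ok=(d['z_map']>0)&(p[...,0]>.36)&(p[...,0]<.54)&(p[...,1]<.27)&(p[...,1]>-.2)
    m=ok&(p[...,2]>.04)&(p[...,2]<.058)
    N,L,st,c=cv2.connectedComponentsWithStats(m.astype('uint8'))
    for i in range(1,N):
        if st[i,4]>60: q=p[L==i]; print(nm,'z50',st[i],q.mean(0).round(4),q.min(0).round(3),q.max(0).round(3))
    b=ok&mask(d,'b')&(p[...,2]>.1)
    N,L,st,c=cv2.connectedComponentsWithStats(b.astype('uint8'))
    for i in range(1,N):
        if st[i,4]>8: q=p[L==i]; print(nm,'cap',c[i].round(1),q.mean(0).round(4))
    hi=(d['z_map']>0)&(p[...,2]>.1)&(p[...,0]>.35)
    for y in(.3,.25,.2,.15,.1,.05,.0,-.05,-.1,-.15):
        q=p[hi&(abs(p[...,1]-y)<.02)]
        if len(q): k=q[q[:,0].argsort()[:max(1,len(q)//50)]]; print(nm,y,'first obstacle',k.mean(0).round(3),'zmax x<.62',q[q[:,0]<.62][:,2].max(initial=0).round(3))
```

```text
tri button [0.4504 0.1469 0.0725] plane .074 [0.4508 0.1473 0.074 ] [0.4481 0.148  0.074 ]
top z50 [245 183  49  27 222] [ 0.4487 -0.0601  0.0489] [ 0.417 -0.097  0.041] [0.5   0.062 0.056]
top z50 [193 190  51  24 230] [0.4349 0.1942 0.049 ] [0.407 0.068 0.04 ] [0.484 0.233 0.057]
top cap [241.2 195.4] [0.4534 0.0691 0.1145]
top cap [250.6 194.5] [0.4555 0.0399 0.1148]
top cap [231.4 196.2] [0.4517 0.0995 0.1152]
top 0.3 first obstacle [0.524 0.299 0.134] zmax x<.62 0.165
top 0.25 first obstacle [0.523 0.25  0.134] zmax x<.62 0.164
top 0.2 first obstacle [0.525 0.198 0.136] zmax x<.62 0.166
top 0.15 first obstacle [0.524 0.15  0.136] zmax x<.62 0.165
top 0.1 first obstacle [0.468 0.1   0.121] zmax x<.62 0.2
top 0.05 first obstacle [0.448 0.05  0.113] zmax x<.62 0.12
top 0.0 first obstacle [0.62  0.008 0.112] zmax x<.62 0.117
top -0.05 first obstacle [ 0.46  -0.05   0.159] zmax x<.62 0.169
top -0.1 first obstacle [ 0.668 -0.094  0.284] zmax x<.62 0.0
top -0.15 first obstacle [ 0.539 -0.163  0.163] zmax x<.62 0.218
scene z50 [ 186  202  112   73 1193] [0.4354 0.1023 0.0475] [ 0.405 -0.099  0.04 ] [0.504 0.233 0.058]
scene cap [249.4 209.7] [0.4525 0.0581 0.112 ]
scene cap [237.2 216.6] [0.4507 0.1016 0.1128]
scene 0.3 first obstacle [0.524 0.301 0.134] zmax x<.62 0.161
scene 0.25 first obstacle [0.525 0.248 0.136] zmax x<.62 0.161
scene 0.2 first obstacle [0.525 0.199 0.137] zmax x<.62 0.161
scene 0.15 first obstacle [0.524 0.149 0.138] zmax x<.62 0.161
scene 0.1 first obstacle [0.45  0.101 0.111] zmax x<.62 0.198
scene 0.05 first obstacle [0.446 0.049 0.109] zmax x<.62 0.117
scene 0.0 first obstacle [0.638 0.007 0.174] zmax x<.62 0.0
scene -0.05 first obstacle [ 0.456 -0.049  0.152] zmax x<.62 0.171
scene -0.1 first obstacle [ 0.652 -0.098  0.116] zmax x<.62 0.0
scene -0.15 first obstacle [ 0.539 -0.161  0.155] zmax x<.62 0.214
```

Run:
```python
from h import *
for n in('top','scene'):
    d=cam(n); p=pts(d); g=(d['z_map']>0)&(p[...,2]>.045)&(p[...,2]<.055)&(p[...,0]>.39)&(p[...,0]<.52)
    a=p[g&(p[...,1]>.212)&(p[...,1]<.245)]; b=p[g&(p[...,1]<-.078)&(p[...,1]>-.11)]
    for q in(a,b): print(n,len(q),q.mean(0).round(4),q.min(0).round(4),q.max(0).round(4))
    e=a.mean(0)-b.mean(0); print('yaw',np.degrees(np.arctan2(-e[0],e[1])),'len',np.hypot(e[0],e[1]))
    r=p[(d['z_map']>0)&(p[...,2]>.064)&(p[...,2]<.074)&(p[...,1]<.118)&(p[...,1]>.02)&(p[...,0]>.41)&(p[...,0]<.5)]
    print('rack',len(r),r.mean(0).round(4),r.min(0).round(3),r.max(0).round(3))
```

```text
top 139 [0.4459 0.2224 0.0502] [0.4071 0.212  0.0457] [0.484  0.2329 0.0544]
top 124 [ 0.4594 -0.0873  0.0503] [ 0.423  -0.0967  0.0458] [ 0.5    -0.0782  0.055 ]
yaw 2.5095483692443485 len 0.30998972580231365
rack 254 [0.4521 0.0691 0.0693] [0.429 0.024 0.064] [0.48  0.118 0.074]
scene 238 [0.4439 0.2234 0.0499] [0.4058 0.2121 0.0451] [0.485  0.2338 0.0548]
scene 131 [ 0.4581 -0.0866  0.05  ] [ 0.4226 -0.1003  0.0451] [ 0.5052 -0.0782  0.0545]
yaw 2.635380935437019 len 0.3103826066616706
rack 216 [0.438  0.0661 0.0692] [0.426 0.021 0.064] [0.457 0.113 0.074]
```

{"op": "apply_moves", "data": {
  "series": [
    [0,0,0,0,0,-10,0],
    [0,0,0,0,0,-10,0],
    [0,0,0,0,0,-10,0],
    [0,0,0,0,0,-10,0],
    [0,0,0,0,0,-10,0],
    [0,0,0,0,0,-10,0],
    [0,0,0,0,0,-9,0]
  ],
  "grip_force": 40
}}

```text
time_s: 1.18
position: [0.2166, -0.5055, 0.2313]
tool_rot: [[-0.044, 0.999, -0.0], [0.999, 0.044, 0.0], [0.0, -0.0, -1.0]]
ft_force: [0.5, 0.5, 0.1]
grip_width: 0.0002
gripper_force: 0.0
```

{"op": "apply_moves", "data": {
  "series": [
    [53,21.8,0,0,0,0,0],
    [53,21.8,0,0,0,0,0],
    [53,21.8,0,0,0,0,0],
    [53,21.8,0,0,0,0,0],
    [53,21.8,0,0,0,0,0],
    [53,21.8,0,0,0,0,0],
    [53,21.8,0,0,0,0,0],
    [53,21.8,0,0,0,0,0],
    [53,21.8,0,0,0,0,0],
    [53,21.8,0,0,0,0,0],
    [53,21.8,0,0,0,0,0],
    [53,21.8,0,0,0,0,0]
  ]
}}

```text
time_s: 2.68
position: [0.4541, 0.142, 0.2315]
tool_rot: [[-0.039, 0.999, 0.001], [0.999, 0.039, -0.0], [-0.0, 0.001, -1.0]]
ft_force: [1.2, -0.7, -0.2]
grip_width: -0.0001
gripper_force: 0.0
```

{"op": "apply_moves", "data": {
  "series": [
    [0,-1,25,0,0,0,0],
    [0,-1,25,0,0,0,0],
    [0,-1,25,0,0,0,0],
    [0,0,25,0,0,0,0],
    [0,0,25,0,0,0,0],
    [0,0,0,0,0,0,0]
  ]
}}

```text
time_s: 3.42
position: [0.4499, 0.1398, 0.1053]
tool_rot: [[-0.038, 0.999, -0.003], [0.999, 0.038, -0.0], [-0.0, -0.003, -1.0]]
ft_force: [0.2, 0.3, 0.5]
grip_width: 0.0001
gripper_force: 0.0
```

Run:
```python
from h import *
s=telemetry.observe(); print(s['position'],s['ft_force'])
out=[]
for n,(v0,v1,u0,u1) in(('scene',(180,280,170,290)),('top',(150,240,160,290))):
    d=cam(n); out.append(cv2.resize(d['frame'][v0:v1,u0:u1,::-1],(390,300),interpolation=2))
    P=d['R'].T@(np.array(s['position'])-d['eye']); print(n,'tcp px',d['cx']+d['f']*P[0]/-P[2],d['cy']-d['f']*P[1]/-P[2])
cv2.imwrite('pics/near.png',np.hstack(out))
```

```text
[0.44988284 0.13982935 0.10525811] [0.21335004 0.3149845  0.47519781]
scene tcp px 225.73833536666353 225.88206691881646
top tcp px 218.8432049363457 197.44454170482044
```

View pics/near.png

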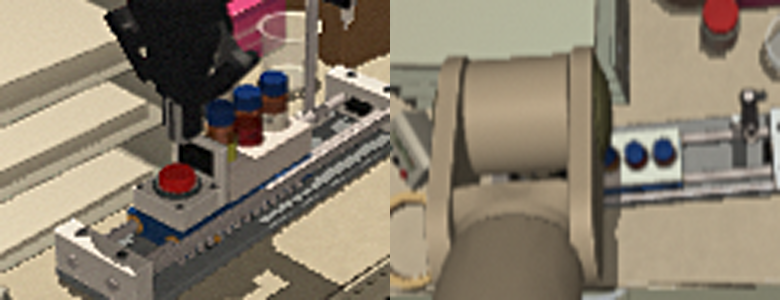

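The picture shows the shut fingers above the button, a little toward the plate. I'll shift them 4 mm away from the plate and go down.

{"op": "apply_moves", "data": {
  "series": [
    [4,0,6,0,0,0,0],
    [0,0,8,0,0,0,0],
    [0,0,8,0,0,0,0],
    [0,0,5,0,0,0,0],
    [0,0,4,0,0,0,0],
    [0,0,4,0,0,0,0],
    [0,0,2,0,0,0,0],
    [0,0,0,0,0,0,0]
  ]
}}

```text
time_s: 4.53
position: [0.4505, 0.1439, 0.0694]
tool_rot: [[-0.038, 0.999, 0.0], [0.999, 0.038, -0.0], [-0.0, 0.0, -1.0]]
ft_force: [-1.9, -0.1, 4.5]
grip_width: -0.0001
gripper_force: 2.5
```

{"op": "apply_moves", "data": {
  "series": [
    [0,0,1.5,0,0,0,0],
    [0,0,1.5,0,0,0,0],
    [0,0,0,0,0,0,0],
    [0,0,0,0,0,0,0]
  ]
}}

```text
time_s: 5.03
position: [0.4506, 0.1439, 0.0678]
tool_rot: [[-0.038, 0.999, 0.001], [0.999, 0.038, -0.0], [-0.0, 0.001, -1.0]]
ft_force: [-5.4, -0.6, 20.7]
grip_width: -0.0004
gripper_force: 10.2
```

{"op": "apply_moves", "data": {
  "series": [
    [-1.5,0,0,0,0,0,0],
    [-3,0,0,0,0,0,0],
    [-4,0,0,0,0,0,0],
    [-5,0,0,0,0,0,0],
    [-5,0.2,0,0,0,0,0],
    [-5,0,0,0,0,0,0],
    [-5,0,0,0,0,0,0],
    [-5,0,0,0,0,0,0],
    [-5,0.2,0,0,0,0,0],
    [-5,0,0,0,0,0,0],
    [0,0,0,0,0,0,0]
  ]
}}

```text
time_s: 6.4
position: [0.453, 0.1002, 0.0678]
tool_rot: [[-0.038, 0.999, 0.002], [0.999, 0.038, -0.0], [-0.0, 0.002, -1.0]]
ft_force: [-5.3, -0.5, 20.1]
grip_width: 0.0
gripper_force: 9.9
```

{"op": "apply_moves", "data": {
  "series": [
    [-3,0,0,0,0,0,0],
    [-5,0,0,0,0,0,0],
    [-5,0,0,0,0,0,0],
    [-5,0.2,0,0,0,0,0],
    [-5,0,0,0,0,0,0],
    [-5,0,0,0,0,0,0],
    [-5,0,0,0,0,0,0],
    [-4,0,0,0,0,0,0],
    [-2,0,0,0,0,0,0],
    [-2,0,0,0,0,0,0],
    [0,0,0,0,0,0,0]
  ]
}}

```text
time_s: 7.78
position: [0.4552, 0.0592, 0.0678]
tool_rot: [[-0.038, 0.999, 0.003], [0.999, 0.038, -0.001], [-0.001, 0.003, -1.0]]
ft_force: [-3.6, -0.7, 19.3]
grip_width: 0.0
gripper_force: 9.3
```

Run:
```python
from h import *
s=telemetry.observe(); print(s['position'],s['ft_force'])
d=cam('top'); p=pts(d); h,sa,v=cv2.split(cv2.cvtColor(d['frame'],cv2.COLOR_RGB2HSV))
b=(h>105)&(h<130)&(sa>110)&(v>50)&(p[...,2]>.1)&(p[...,0]<.54)&(p[...,1]>-.15)&(p[...,1]<.2)
N,L,st,c=cv2.connectedComponentsWithStats(b.astype('uint8'))
for i in range(1,N):
    if st[i,4]>8: print(c[i].round(1),st[i,4],p[L==i].mean(0).round(4))
```

```text
[0.45519732 0.05919975 0.06778922] [-3.62703663 -0.70953367 19.25992764]
[268.  193.3] 28 [ 0.4582 -0.0143  0.1141]
[276.3 192.9] 16 [ 0.4587 -0.0401  0.1148]
```

{"op": "apply_moves", "data": {
  "series": [
    [-1.5,0,0,0,0,0,0],
    [-1.5,0,0,0,0,0,0],
    [-1.5,0,0,0,0,0,0],
    [-1.5,0,0,0,0,0,0],
    [0,0,0,0,0,0,0]
  ]
}}

```text
time_s: 8.45
position: [0.4554, 0.0541, 0.0678]
tool_rot: [[-0.038, 0.999, 0.003], [0.999, 0.038, 0.001], [0.001, 0.003, -1.0]]
ft_force: [-2.4, 5.7, 18.0]
grip_width: -0.0002
gripper_force: 9.4
```

{"op": "apply_moves", "data": {
  "series": [
    [-1.5,0,0,0,0,0,0],
    [-1.5,0,0,0,0,0,0],
    [-1,0,0,0,0,0,0],
    [0,0,0,0,0,0,0]
  ]
}}

```text
time_s: 8.95
position: [0.4558, 0.0508, 0.0678]
tool_rot: [[-0.038, 0.999, 0.004], [0.999, 0.038, 0.002], [0.002, 0.004, -1.0]]
ft_force: [-1.2, 10.6, 17.4]
grip_width: -0.0
gripper_force: 8.9
```

Run:
```python
from h import *
s=telemetry.observe(); print(s['position'],s['ft_force'])
d=cam('top'); p=pts(d); h,sa,v=cv2.split(cv2.cvtColor(d['frame'],cv2.COLOR_RGB2HSV))
b=(h>105)&(h<130)&(sa>110)&(v>50)&(p[...,2]>.1)&(p[...,0]<.54)&(p[...,1]>-.15)&(p[...,1]<.2)
N,L,st,c=cv2.connectedComponentsWithStats(b.astype('uint8'))
for i in range(1,N):
    if st[i,4]>8: print(c[i].round(1),st[i,4],p[L==i].mean(0).round(4))
e=cam('scene'); cv2.imwrite('pics/end.png',np.hstack([cv2.resize(e['frame'][150:270,190:346,::-1],(390,300),interpolation=2),cv2.resize(d['frame'][150:240,220:337,::-1],(390,300),interpolation=2)]))
```

```text
[0.45577322 0.05075545 0.06777757] [-1.23740408 10.55027174 17.38006503]
[270.5 193.4] 19 [ 0.4562 -0.022   0.1255]
```

View pics/end.png

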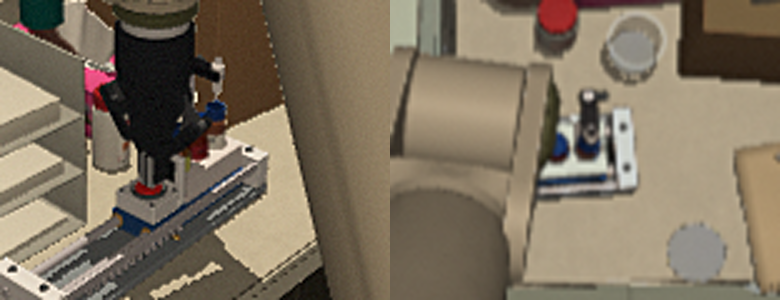

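The picture shows the carriage against the needle-end block and the fingers still on the button. The sideways force rose where the end stop was expected, so I'll lift straight off.

{"op": "apply_moves", "data": {
  "series": [
    [0,0,-2,0,0,0,0],
    [0,0,-3,0,0,0,0],
    [0,0,-4,0,0,0,0],
    [0,0,-5,0,0,0,0],
    [1,0,-8,0,0,0,0],
    [2,0,-15,0,0,0,0],
    [0,0,-25,0,0,0,0],
    [0,0,-40,0,0,0,0],
    [0,0,-40,0,0,0,0],
    [30,-30,0,0,0,0,0],
    [45,-30,0,0,0,0,0],
    [45,-20,0,0,0,0,0]
  ]
}}

```text
time_s: 10.55
position: [0.3686, 0.1701, 0.2087]
tool_rot: [[-0.037, 0.999, -0.0], [0.999, 0.037, -0.0], [-0.0, -0.0, -1.0]]
ft_force: [0.8, 1.0, -0.5]
grip_width: 0.0003
gripper_force: 0.0
```

{"op": "apply_moves", "data": {
  "series": [
    [45,0,0,0,0,0,0],
    [45,0,0,0,0,0,0],
    [0,0,0,0,0,0,0],
    [0,0,0,0,0,0,0]
  ]
}}

```text
time_s: 11.05
position: [0.3664, 0.2589, 0.2083]
tool_rot: [[-0.039, 0.999, -0.0], [0.999, 0.039, -0.001], [-0.001, -0.001, -1.0]]
ft_force: [-0.2, 0.2, -1.0]
grip_width: -0.0004
gripper_force: 0.0
```

Run:
```python
from h import *
s=telemetry.observe(); print(s['time_s'],s['position'],s['ft_force'])
out=[]
for n in('top','scene'):
    d=cam(n); p=pts(d); h,sa,v=cv2.split(cv2.cvtColor(d['frame'],cv2.COLOR_RGB2HSV))
    ok=(p[...,0]<.54)&(p[...,0]>.4)&(p[...,1]>-.15)&(p[...,1]<.2)
    for nm,b in(('blue',(h>105)&(h<130)&(sa>110)&(v>50)&(p[...,2]>.1)&ok),('red',((h<8)|(h>172))&(sa>130)&(v>70)&ok&(p[...,2]>.06))):
        N,L,st,c=cv2.connectedComponentsWithStats(b.astype('uint8'))
        for i in range(1,N):
            if st[i,4]>8: q=p[L==i]; print(n,nm,c[i].round(1),st[i,4],q.mean(0).round(4),'top',np.percentile(q[:,2],80).round(4))
    out.append(cv2.resize(d['frame'][120:270,180:375,::-1],(390,300),interpolation=2))
cv2.imwrite('pics/fin.png',np.hstack(out))
```

```text
11.05 [0.36640866 0.25885056 0.20832061] [-0.1830472   0.22748483 -0.99123959]
top blue [260.  193.7] 28 [0.4576 0.0106 0.1144] top 0.1164
top blue [269.5 193.2] 31 [ 0.4584 -0.0189  0.1146] top 0.1161
top red [245.5 196.4] 53 [0.455  0.058  0.0759] top 0.078
scene blue [268.  198.8] 141 [ 0.4557 -0.0136  0.1116] top 0.1149
scene red [268.3 210.7] 19 [ 0.453  -0.013   0.0774] top 0.0826
scene red [249.  222.8] 86 [0.4527 0.0589 0.0741] top 0.077
```

View pics/fin.png

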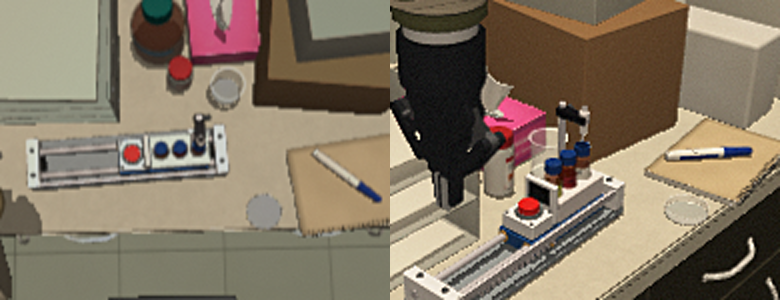

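The final picture shows the carriage against the end stop, the button up (top about 76 mm) at y = 0.058 as predicted, the vials upright and the bystanders in place.

```bash
python3 -c "
from rig import env
print(env.close_job())"
```

```text
the job is handed in; nothing more can be done
None
```

I held the lock button down, slid the carriage to the needle-end stop, let the button up so it locked there, and moved the arm clear. The job is handed in; no verdict came back, but the final pictures show the carriage at the stop, the button up, the vials upright and the other visible items in place.

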